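# Clamp the filter, kick the prop leg down, hold the frame upright for the reading

### The arm

A 7-joint arm with a two-finger parallel gripper is mounted at the origin on the work surface. World frame = base frame: x ahead of the robot, y to its left, z up, the work surface at z = 0. Lengths are in m, angles in rad, forces in N, time in s.
With the tool pointing down it reaches from about 0.4 to 0.85 m from the base axis. Payload 10.4 kg.
Tool frame: the origin (TCP) lies at the centre of the arm's flange, where the gripper is bolted on; the fingertips stand 182 mm ahead of it and the grasp point (between the pads) lies r.grasp_offset ahead of it (r.grasp_offset is the distance from the TCP to the grasp point, in m); z points along the fingers, y is the line along which they close (so a half turn about z gives the same grasp; the last joint's range is limited). The gripper opens to 87 mm and grips with 3 to 60 N. Pads are 19 mm wide; open, the fingers measure 117 mm over their backs; the gripper's body (75 mm by 190 mm) begins 51 mm behind the grasp point.
Start: joints at [-1.364, 0.332, -0.065, 1.46, 0.022, 1.35, -0.088], TCP at [0.142, 0.609, 0.405] pointing down, gripper open.
Joint ranges: [-2.6, 2.6], [-0.5, 2.12], [-1.47, 1.34], [0.16, 2.42], [-1.27, 4.41], [0.06, 2.06], [-2.6, 2.6]. Speed limits (rad/s): [2.22, 2.22, 2.79, 2.79, 3.14, 3.14, 3.14].

### API

Orientations are given as a unit quaternion [x, y, z, w].
In Python, from bench import status, vision, job, spotter, r gives the robot as it stands. The module is installed in compiled form; this text tells all that it offers.
- The arm moves only by the tool play_rows, never from a script. Its argument "series" is a list of rows, each a list of 6 numbers: the shift along the tool's x, y, z each as a share of 150 mm, from -1 to 1, then the turn, a rotation vector about the tool's x, y, z each as a share of 30 degrees, from -1 to 1. In form: [[x, y, z, ax, ay, az], ...]. A call has 1 to 5 rows; each row is the pose to reach, as a shift and turn from the pose commanded when the call began, along the tool's axes at that moment; what a row does not reach only later rows make up. A row lasts 1/10 s, in which the tool goes at most 50 mm and 8.59 degrees, less where a joint would pass 70% of its speed; a pose out of reach is approached as far as the arm can. A call with a number of a shift or a turn outside -1 to 1 is refused whole. A call with a gripper value outside its range is refused whole. "fingers" is the opening, from -1 (shut) to 1 (fully open), set as the call begins (left out, the last holds). The fingers move at their own pace and stop on an object; "squeeze" is the grip in N (left out, the last holds). Time passes only in rows, so rows that repeat a pose let the fingers close. It gives the time, the measured TCP pose, the force, the opening and the grip force at its end, in the units of the state.
- status.read_state(): the state, without advancing time (a new reading comes with each control period).
- vision.camera(name): name is "scene" or "top" or "wrist"; returns the picture (384x512x3 uint8, blue, green, red); there is no depth.
- vision.calibration(name): a dict with "fx", "fy", "cx", "cy" (pixels), "D" ([k1, k2, p1, p2, k3] as OpenCV has them; the pictures are not rectified), "rvec" (rotation vector, rad) and "tvec" (3), from world to camera coordinates, as OpenCV has them; the wrist camera has in their place "T_tool_cam" (4x4, takes a point from camera to tool coordinates, whose origin is the TCP and whose axes are the flange's). Camera axes: x right, y down, z forward; pixel columns grow to the right and rows downward; lengths in m; the calibration is good to about 2 mm. A picture is of the moment at which its call begins: read the wrist's pose just before it. calibration takes no time and is no camera call.
- job.close_job(): hands the job in; it is judged then, once.
Trained networks look in the newest picture that a camera, given by its name, has taken for a name from the list of things; names that differ only in an ending like _2 or _b are one class to them, and where a whole thing is asked for, a point or a joint stands for the part that bears it (a point fixed in the world has none). Each returns a list of dicts, best first, with "conf" (0 to 1); they miss things now and then, are a little off and sometimes report something else, mostly with a low value. They report only what shows in the picture. A call takes as long as a camera call.
- spotter.boxes_of(camera, name): "point" ([x, y, z] in m, in world coordinates, good to about 4 mm: the middle of the surface that is visible of it).
- spotter.regions_of(camera, name): "pixels" (384x512 bool, what is visible of it).
The state is a dict: "time": time; "joint_positions": joint angles; "joint_vel": joint speeds; "joint_torque": joint torques, N m; "ee_pos": TCP position; "eef_rot": TCP orientation; "ft_force": force on the tool from outside, world axes, zero at the start; "torque": the same for the moment, N m; "width": finger opening in m; "grip_force": force on a finger pad.
Only numpy, scipy, OpenCV 4.12 (cv2) and the standard library are available. Lean on these libraries where they do the work, as an engineer would, in place of code of your own. Each camera call takes 0.05 s, during which the arm holds its last target. There are 200 camera calls.

### The job

The blue filter plate is loaded in the tilting frame of the sample stand. First press the red clamp handle fully down onto its wing, then, with the frame still leaning back on its rests, flip the yellow kickstand over the top towards the front and fully down so that the frame cannot fall on its face. Then grip the black rod on top of the frame, bring the frame upright and finish still gripping it and holding it upright and still, because it tips back if let go; leave the other things on the bench where they stand.

Things in the scene. Friction and masses are not known exactly. Their poses are not given: they have to be found in the camera images.
- stand: fixed sample stand: dark green base plate, 250 x 240 x 12 mm. Origin: underside, below the frame's hinge. x points to the back of the stand (away from the robot, turned by its yaw), y to its left, z up; front is -x. Two steel rear rests with rubber balls (150 mm high, 75 to 98 mm behind the origin, y = +-55 mm) carry the leaning frame; a black lip at the left front catches the kickstand's foot
- frame_hinge (a point): middle of the frame's hinge axis (along the stand's y), fixed, 30 mm above the stand's origin. On it turns an aluminium window frame (152 mm wide, 14 mm thick, 169 mm high above the hinge) holding the blue plate; a heavy black round hub (68 mm across) sticks out 68 mm at its back. Frame coordinates below: origin here, x back, y left, z up along the frame
- frame (a joint): lean of the frame, rad: 0 = upright, + = leaning back; starts at 0.36 on the rear rests (end stop). Nearly free hinge; because of the hub it falls back onto the rests when let go anywhere from upright backwards; under 5 N at the rod lifts it. Negative = tipping forward: with the kickstand down its foot lands at -0.12 and props it at about -0.16, else it falls on its face
- handle: black round grip rod on top of the frame, 16 mm across, 84 mm long along the stand's y, between two steel posts (y = +-48 mm, 8 mm above the rod); origin: middle of the rod, at frame coordinates (0, 0, 215) mm; 46 mm from the rod's centre down to the frame's top bar. It is a sleeve that turns freely on its axis, so the frame can swing while the fingers keep their direction
- clamp (a joint): angle of the red clamp handle, rad: 0 = fully down, flat on its wing (end stop); starts raised 0.6 to 1.1. Pivot at frame coordinates (0, -83, 139) mm; the bar (72 mm long, 14 mm wide, 10 mm thick) points to the right (-y) and swings about the frame's x. Stiff: stays where left, 1 to 2 N near its end moves it
- clamp_tip (a point): on the upper face of the red clamp bar, 62 mm from its pivot, 10 mm short of its end
- leg (a joint): angle of the yellow kickstand, rad: 0 = stowed (end stop), up along the frame's left side, 0.1 rad farther back than the frame; grows as it swings forward over the top; 2.54 = fully down (end stop), pointing forward and down. With the frame on its rests dead centre (straight up) is at about 0.46: before it the leg falls back, after it it falls slowly down by its own weight. Under 1 N moves it
- leg_tip (a point): centre of the black ball foot (20 mm across) at the end of the yellow leg (12 mm thick), 113 mm from its pivot at frame coordinates (0, 103, 87.5) mm; the leg swings in the plane y = 103 mm, 20 mm clear of the frame's side. Nothing stands within 80 mm behind the stowed foot at its height
- jar: amber glass jar, 56 mm across, 85 mm high, standing to the right of the stand; origin under its centre; leave alone
- tin: open steel tin, 70 mm across, 100 mm high, standing to the left and back of the stand; origin under its centre; leave alone
- mouse: beige computer mouse, round, 66 mm across, 34 mm high; origin under its centre; leave alone
- fork: black two-pronged sample holder, base 55 x 50 mm, 85 mm high, behind the stand; origin under its centre; leave alone
- beaker: glass beaker, 64 mm across, 85 mm high, at the left; origin under its centre; leave alone

How it is judged:
On the way, in this order (a step that is already met when the one before it is completed fails the run):
1. the clamp handle is pressed fully down while the frame leans on its rests and the kickstand is still up (value of joint clamp below 0.1 rad and value of joint leg below 0.6 rad and value of joint frame above 0.25 rad), for 0.2 s.
2. the kickstand is fully down while the frame still leans on its rests (value of joint leg above 2.35 rad and value of joint clamp below 0.1 rad and value of joint frame above 0.25 rad), for 0.2 s.
At the end, for the whole second after the job is handed in: The clamp handle is down (under 0.12 rad), the kickstand down (over 2.35 rad), the frame within 0.07 rad (4 degrees) of upright and still (under 0.1 rad/s), so neither its rear rests nor the kickstand's foot carry it, and the fingers grip the rod with over 3 N, all through the last second (value of joint clamp below 0.12 rad and value of joint leg above 2.35 rad and value of joint frame between -0.07 and 0.07 rad and velocity of joint frame between -0.1 and 0.1 rad/s and contact force between the fingers and handle above 3 N); the arm keeps its last pose, push and grip.
It fails at once if the frame tips forward past 0.3 rad (value of joint frame below -0.3 rad).
It fails at once if the frame is lifted off its rests by more than half way to upright before the kickstand is down (value of joint frame below 0.15 rad and value of joint leg below 2 rad).
It fails at once if a bystander is moved by more than 30 mm (distance of any of jar, tin, mouse, fork, beaker from where it was at the start of the episode above 0.03 m).
It also fails if it takes over 54 s, if anything falls off the work surface, if the arm or the gripper's body presses on something with over 40 N, if the wrist force passes 120 N, or if a joint passes its speed limit or range.

## Working session

There is one attempt and no reset: what is moved stays moved. The work goes in short steps, Python scripts to look and compute and a tool call to move; the robot and the scene stay as the last step left them, time stands still between calls to the robot, and variables do not carry over. Pictures are saved under pics/ and viewed, at most 10 in all, crops included, and the job is handed in when it is done.

Besides the shell and the picture viewer there is one more tool, called by a JSON object that holds its "name" and its "arguments", one argument or row to a line. play_rows: Moves the arm, as the interface text tells. Shift numbers are shares of 150 mm and turn numbers shares of 30 degrees, none past 1 either way. Its arguments: {"type":"object","properties":{"series":{"type":"array","items":{"type":"array","items":{"type":"number"}}},"fingers":{"type":"number"},"squeeze":{"type":"number"}},"required":["series"]}

```bash
mkdir -p pics
cat > look.py <<'E'
import cv2,numpy as np
from bench import status,vision,job,spotter,r
def save(cam,fn):
    im=vision.camera(cam); cv2.imwrite('pics/'+fn,im); return im
E
python3 - <<'E'
from look import *
s=status.read_state(); print({k:np.round(v,3).tolist() for k,v in s.items()}); print(r.grasp_offset)
a=save('scene','s0.png'); b=save('top','t0.png')
for c in ('scene','top'):
    for n in ['stand','handle','clamp','clamp_tip','leg','leg_tip','frame','frame_hinge','jar','tin','mouse','fork','beaker']:
        try: print(c,n,[(np.round(d['point'],3).tolist(),round(d['conf'],2)) for d in spotter.boxes_of(c,n)[:2]])
        except Exception as e: print(c,n,e)
for c in ('scene','top'): print({k:np.round(v,3).tolist() for k,v in vision.calibration(c).items()})
E
```

```text
{'time': 0.0, 'joint_positions': [-1.364, 0.333, -0.065, 1.461, 0.022, 1.35, -0.088], 'joint_vel': [-0.001, 0.001, -0.002, -0.0, -0.001, -0.001, 0.001], 'joint_torque': [-0.001, -62.325, 0.024, -38.99, -0.061, 0.04, 0.0], 'ee_pos': [0.142, 0.608, 0.404], 'eef_rot': [0.115, 0.993, -0.001, -0.0], 'ft_force': [0.908, 0.475, 0.26], 'torque': [-0.01, 0.004, 0.053], 'grip_force': 0.0, 'width': 0.087}
0.1635
scene stand [([0.546, -0.015, 0.015], 0.66)]
scene handle [([0.581, -0.008, 0.24], 0.63)]
scene clamp [([0.685, -0.128, 0.011], 0.73), ([0.54, -0.103, 0.196], 0.52)]
scene clamp_tip []
scene leg [([0.596, 0.094, 0.191], 0.6)]
scene leg_tip [([0.603, 0.093, 0.191], 0.63)]
scene frame []
scene frame_hinge [([0.546, -0.018, 0.005], 0.88)]
scene jar [([0.444, -0.222, 0.071], 0.64)]
scene tin [([0.679, 0.165, 0.072], 0.93)]
scene mouse [([0.391, -0.45, 0.026], 0.6)]
scene fork [([0.687, -0.127, 0.01], 0.73)]
scene beaker [([0.429, 0.501, 0.056], 0.72), ([0.597, 0.091, 0.194], 0.2)]
top stand [([0.499, 0.016, 0.012], 0.95)]
top handle []
top clamp [([0.533, -0.104, 0.189], 0.61)]
top clamp_tip [([0.534, -0.1, 0.187], 0.63)]
top leg [([0.586, 0.099, 0.173], 0.62)]
top leg_tip [([0.59, 0.094, 0.174], 0.46), ([0.424, 0.528, 0.037], 0.39)]
top frame [([0.539, -0.0, 0.151], 0.91), ([0.685, 0.168, 0.024], 0.36)]
top frame_hinge [([0.499, 0.01, 0.012], 0.81)]
top jar [([0.431, -0.212, 0.087], 0.6)]
top tin [([0.583, 0.091, 0.177], 0.74), ([0.688, 0.168, 0.026], 0.57)]
top mouse [([0.392, -0.438, 0.029], 0.81)]
top fork [([0.683, -0.129, 0.011], 0.51)]
top beaker [([0.424, 0.526, 0.039], 0.66)]
{'fx': 383.939, 'fy': 383.939, 'cx': 250.261, 'cy': 191.875, 'D': [-0.06, 0.0, 0.0, 0.0, 0.0], 'rvec': [2.454, 0.741, -0.249], 'tvec': [-0.502, -0.165, 1.613]}
{'fx': 490.232, 'fy': 490.232, 'cx': 251.336, 'cy': 195.159, 'D': [-0.143, 0.0, 0.0, 0.0, 0.0], 'rvec': [2.179, -2.229, 0.062], 'tvec': [0.014, 0.563, 1.819]}
```

View pics/s0.png

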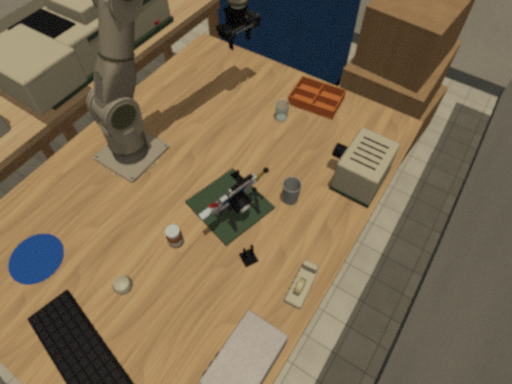

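View pics/t0.png

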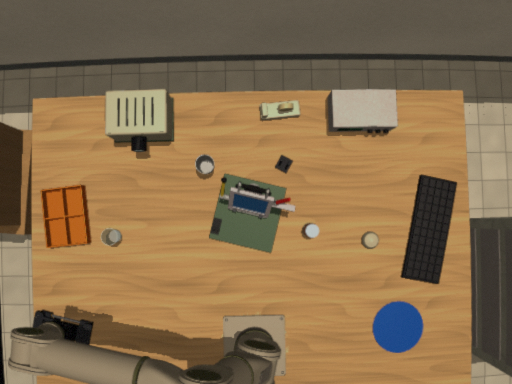

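The scene picture shows the stand at about (230,205) with the red clamp bar at (207,212), the jar at (174,235), the tin at (291,190) and the fork at (249,256). The top picture shows the base plate with corners near (225,175), (287,190), (272,252) and (210,238), so its yaw is about -13°. The red clamp bar is at (283,203).

```bash
cat >> look.py <<'E'
from scipy.spatial.transform import Rotation as R
from scipy.optimize import least_squares
def camera_pose(cam,st=None):
    c=vision.calibration(cam); K=np.array([[c['fx'],0,c['cx']],[0,c['fy'],c['cy']],[0,0,1]]); D=np.array(c['D'])
    if cam!='wrist': return K,D,np.array(c['rvec'],float),np.array(c['tvec'],float)
    T=np.eye(4);T[:3,:3]=R.from_quat(st['eef_rot']).as_matrix();T[:3,3]=st['ee_pos']
    M=np.linalg.inv(T@np.array(c['T_tool_cam'])); return K,D,cv2.Rodrigues(M[:3,:3])[0],M[:3,3]
def project(P,pose): return cv2.projectPoints(np.array(P,float),pose[2],pose[3],pose[0],pose[1])[0][:,0]
def ray(px,pose,z):
    K,D,rv,tv=pose; u=cv2.undistortPoints(np.array([[px]],float),K,D)[0,0]; Rm=cv2.Rodrigues(rv)[0]
    d=Rm.T@np.array([u[0],u[1],1]); o=-Rm.T@tv; return o+d*(z-o[2])/d[2]
E
python3 - <<'E'
from look import *
print(np.round(vision.calibration('wrist')['T_tool_cam'],3).tolist())
im=cv2.imread('pics/t0.png'); p=camera_pose('top')
hsv=cv2.cvtColor(im,cv2.COLOR_BGR2HSV)
m=((hsv[...,0]>45)&(hsv[...,0]<90)&(hsv[...,1]>50)&(hsv[...,2]<120)).astype(np.uint8)
m[:165]=0;m[265:]=0;m[:,:195]=0;m[:,300:]=0
c=max(cv2.findContours(m,0,1)[0],key=cv2.contourArea); h=cv2.convexHull(c)
W=np.array([ray(q,p,.012)[:2] for q in h[:,0]],np.float32)
print(cv2.minAreaRect(W*1000), np.round(cv2.boxPoints(cv2.minAreaRect(W)),3).tolist())
E
```

```text
[[0.0, -0.969, -0.246, 0.067], [1.0, 0.0, -0.0, -0.0], [0.0, -0.246, 0.969, 0.02], [0.0, 0.0, 0.0, 1.0]]
((434.77252197265625, 63.209266662597656), (58.14170837402344, 55.8654670715332), 35.55604553222656) [[0.39500001072883606, 0.0689999982714653], [0.4269999861717224, 0.024000000208616257], [0.4749999940395355, 0.05700000002980232], [0.44200000166893005, 0.10300000011920929]]
```

{"name": "play_rows", "arguments": {
  "series": [
    [-0.3, -0.3, -0.1, 0, 0, 0],
    [-0.6, -0.6, -0.2, 0, 0, 0],
    [-0.8, -0.8, -0.3, 0, 0, 0],
    [-1, -1, -0.4, 0, 0, 0]
  ],
  "fingers": -1
}}

```text
time: 1.8
ee_pos: [0.2447, 0.4431, 0.4586]
eef_rot: [0.115, 0.993, 0.0, -0.0]
ft_force: [1.0, 0.5, -0.4]
width: 0.063
grip_force: 0.0
```

{"name": "play_rows", "arguments": {
  "series": [
    [-0.2, -0.3, 0, 0, 0, 0],
    [-0.4, -0.6, 0, 0, 0, 0],
    [-0.6, -0.8, 0, 0, 0, 0],
    [-0.6, -1, 0, 0, 0, 0]
  ]
}}

```text
time: 2.2
ee_pos: [0.3, 0.2748, 0.4583]
eef_rot: [0.117, 0.993, 0.0, 0.0]
ft_force: [0.7, 0.6, 0.2]
width: 0.031
grip_force: 0.0
```

{"name": "play_rows", "arguments": {
  "series": [
    [0, -0.3, 0, 0, 0, 0],
    [0, -0.6, 0, 0, 0, 0],
    [0, -0.9, 0, 0, 0, 0],
    [0, -1, 0, 0, 0, 0]
  ]
}}

```text
time: 2.6
ee_pos: [0.2625, 0.1292, 0.4584]
eef_rot: [0.116, 0.993, 0.001, 0.0]
ft_force: [0.6, 1.0, -0.4]
width: 0.0025
grip_force: 0.0
```

{"name": "play_rows", "arguments": {
  "series": [
    [-0.3, -0.1, -0.2, 0, 0, 0],
    [-0.6, -0.2, -0.4, 0, 0, 0],
    [-0.8, -0.2, -0.5, 0, 0, 0],
    [-0.9, -0.2, -0.6, 0, 0, 0]
  ]
}}

```text
time: 3.0
ee_pos: [0.39, 0.0704, 0.5497]
eef_rot: [0.116, 0.993, 0.0, 0.001]
ft_force: [-0.2, 0.0, -0.0]
width: 0.0004
grip_force: 0.0
```

{"name": "play_rows", "arguments": {
  "series": [
    [-0.3, -0.1, 0, 0, 0, 0],
    [-0.6, -0.2, 0, 0, 0, 0],
    [-0.8, -0.3, 0, 0, 0, 0],
    [-0.8, -0.3, 0, 0, 0, 0],
    [-0.8, -0.3, 0, 0, 0, 0]
  ]
}}

```text
time: 3.5
ee_pos: [0.4945, 0.0012, 0.5479]
eef_rot: [0.115, 0.993, -0.0, -0.0]
ft_force: [-0.3, -0.1, -1.3]
width: 0.0006
grip_force: 0.0
```

Run:
```python
from look import *
s=status.read_state(); np.save('w1.npy',np.r_[s['ee_pos'],s['eef_rot']]); print(np.round(s['ee_pos'],4),np.round(s['joint_positions'],2))
im=save('wrist','w1.png')
for n in ['handle','clamp','clamp_tip','leg','leg_tip','frame','frame_hinge','stand']:
    print(n,[(np.round(d['point'],3).tolist(),round(d['conf'],2)) for d in spotter.boxes_of('wrist',n)[:2]])
print({k:np.round(v,2).tolist() for k,v in vision.calibration('wrist').items()})
```

```text
[0.4945 0.0012 0.5479] [-0.81 -0.04  0.71  1.57  0.02  1.6   1.23]
handle []
clamp [([0.526, -0.079, 0.171], 0.46)]
clamp_tip [([0.525, -0.078, 0.163], 0.71)]
leg [([0.563, 0.105, 0.128], 0.55)]
leg_tip [([0.566, 0.104, 0.132], 0.62)]
frame [([0.527, -0.002, 0.126], 0.56), ([0.649, 0.182, 0.079], 0.15)]
frame_hinge [([0.487, 0.011, 0.01], 0.69)]
stand [([0.484, 0.01, 0.011], 0.83)]
{'fx': 341.65, 'fy': 341.65, 'cx': 250.37, 'cy': 193.84, 'D': [-0.0, 0.0, 0.0, 0.0, 0.0], 'T_tool_cam': [[0.0, -0.97, -0.25, 0.07], [1.0, 0.0, -0.0, -0.0], [0.0, -0.25, 0.97, 0.02], [0.0, 0.0, 0.0, 1.0]]}
```

View pics/w1.png

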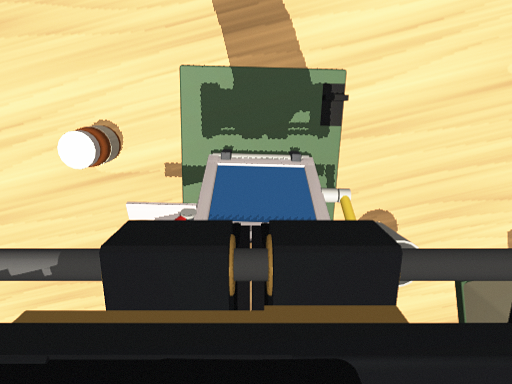

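The wrist picture shows the plate's front corners at about (181,66) and (346,70), the frame at (265,190) and the leg at (347,208), with the gripper hiding the back. I'll move back a little for a full view.

{"name": "play_rows", "arguments": {
  "series": [
    [-0.3, 0.1, 0, 0, 0, 0],
    [-0.6, 0.2, 0, 0, 0, 0],
    [-0.7, 0.2, 0, 0, 0, 0],
    [-0.7, 0.2, 0, 0, 0, 0],
    [-0.7, 0.2, 0, 0, 0, 0]
  ]
}}

```text
time: 4.45
ee_pos: [0.6034, 0.0062, 0.548]
eef_rot: [0.115, 0.993, -0.0, -0.0]
ft_force: [-0.4, -0.7, 0.6]
width: 0.0002
grip_force: 0.0
```

Run:
```python
from look import *
s=status.read_state(); np.save('w2.npy',np.r_[s['ee_pos'],s['eef_rot']]); print(np.round(s['ee_pos'],4),np.round(s['joint_positions'],2))
im=save('wrist','w2.png')
for n in ['handle','clamp','leg','leg_tip','frame']:
    print(n,[(np.round(d['point'],3).tolist(),round(d['conf'],2)) for d in spotter.boxes_of('wrist',n)[:2]])
cv2.imwrite('pics/w2b.png',cv2.resize(im[:300,90:440],(0,0),fx=2.2,fy=2))
```

```text
[0.6034 0.0062 0.548 ] [-0.68  0.3   0.8   1.3  -0.21  1.63  1.42]
handle [([0.578, -0.011, 0.237], 0.61), ([0.438, -0.203, 0.08], 0.57)]
clamp [([0.536, -0.102, 0.198], 0.8)]
leg [([0.592, 0.096, 0.184], 0.83)]
leg_tip [([0.59, 0.096, 0.189], 0.57)]
frame [([0.546, -0.001, 0.162], 0.71)]
```

View pics/w2b.png

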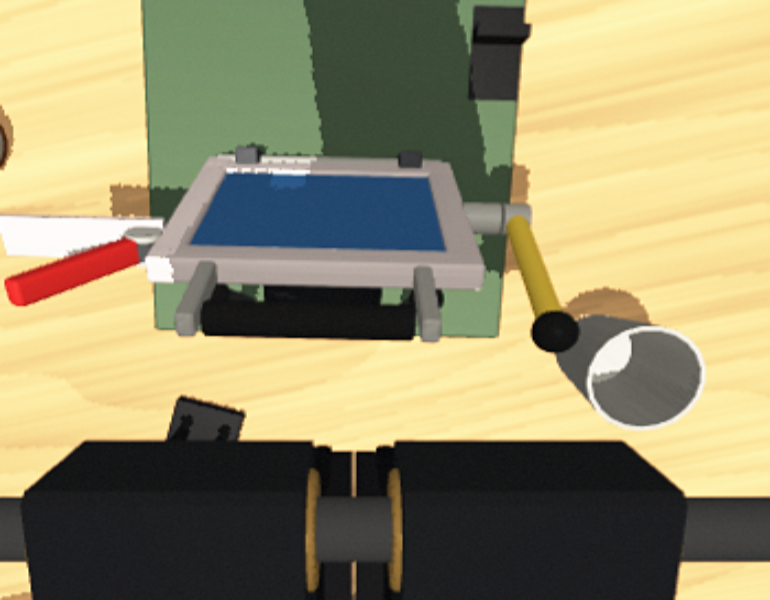

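The crop shows the rod centred at about (308,319) with its ends at 203 and 413. The leg's ball is at (555,331), the red clamp bar runs from (135,250) to (18,290), and the base's back corners are at (157,330) and (500,337). I'll fit the stand pose to these points.

```bash
cat >> look.py <<'E'
def fr(p,lean):  # frame coords (m) -> stand coords
    c,s=np.cos(lean),np.sin(lean); return np.array([c*p[0]+s*p[2],p[1],.03-s*p[0]+c*p[2]])
def tow(p,S):
    c,s=np.cos(S[2]),np.sin(S[2]); return np.array([S[0]+c*p[0]-s*p[1],S[1]+s*p[0]+c*p[1],p[2]])
def clamp_pt(a,l,lean,h=.005): return fr([0,-.083-l*np.cos(a)+h*np.sin(a),.139+l*np.sin(a)+h*np.cos(a)],lean)
def leg_pt(a,lean,l=.113): return fr([-l*np.sin(a-.1),.103,.0875+l*np.cos(a-.1)],lean)
E
python3 - <<'E'
from look import *
w=np.load('w2.npy'); p=camera_pose('wrist',{'ee_pos':w[:3],'eef_rot':w[3:]})
px=lambda u,v:(90+u/2.2,v/2)
obs=np.array([px(308,319),px(203,318),px(413,321),px(555,331)])
L=.36
mod=lambda: [fr([0,0,.215],L),fr([0,-.042,.215],L),fr([0,.042,.215],L),leg_pt(0,L)]
f=lambda S:(project([tow(q,S) for q in mod()],p)-obs).ravel()
s=least_squares(f,[.507,.01,-.234]); S=s.x; print(S,np.round(s.fun,1)); np.save('S.npy',S)
co=np.array(px(18,290))
for a in np.arange(.5,1.15,.1): print(round(a,2),np.round(project([tow(clamp_pt(a,.072,L,0),S),tow(clamp_pt(a,0,L,0),S)],p)-np.array([co,px(138,240)]),1).tolist())
# cross-check in scene/top
for c in('scene','top'): print(c,np.round(project([tow(q,S) for q in mod()],camera_pose(c))).tolist())
Tx=lambda q:np.round(tow(q,S),4).tolist()
for n,q in dict(rod=fr([0,0,.215],L),foot=leg_pt(0,L),foot_down=leg_pt(2.54,L),clampdown40=clamp_pt(0,.04,L),clampdown62=clamp_pt(0,.062,L),rod_up=fr([0,0,.215],0)).items(): print(n,np.round(q,4).tolist(),Tx(q))
E
```

```text
[ 0.50447445  0.0125221  -0.25437714] [ 0.2  0.3 -0.2 -0.3  0.4  0.4 -0.4 -0.4]
0.5 [[-15.8, -9.6], [3.0, 2.7]]
0.6 [[-14.5, -6.8], [3.0, 2.7]]
0.7 [[-12.4, -4.0], [3.0, 2.7]]
0.8 [[-9.4, -1.4], [3.0, 2.7]]
0.9 [[-5.6, 1.1], [3.0, 2.7]]
1.0 [[-0.9, 3.3], [3.0, 2.7]]
1.1 [[4.5, 5.3], [3.0, 2.7]]
scene [[241.0, 183.0], [231.0, 190.0], [251.0, 176.0], [265.0, 170.0]]
top [[254.0, 188.0], [267.0, 191.0], [242.0, 185.0], [225.0, 179.0]]
rod [0.0757, 0.0, 0.2312] [0.5778, -0.0065, 0.2312]
foot [0.081, 0.103, 0.2131] [0.6088, 0.0918, 0.2131]
foot_down [-0.0678, 0.103, 0.0568] [0.4647, 0.1293, 0.0568]
clampdown40 [0.0507, -0.123, 0.1648] [0.5226, -0.1193, 0.1648]
clampdown62 [0.0507, -0.145, 0.1648] [0.5171, -0.1406, 0.1648]
rod_up [0.0, 0.0, 0.245] [0.5045, 0.0125, 0.245]
```

{"name": "play_rows", "arguments": {
  "series": [
    [0, 0, 0, 0, 0, -0.3],
    [0, 0, 0, 0, 0, -0.6],
    [0, 0, 0, 0, 0, -0.8],
    [0, 0, 0, 0, 0, -1],
    [0, 0, 0, 0, 0, -1]
  ]
}}

```text
time: 5.25
ee_pos: [0.6031, 0.0065, 0.5486]
eef_rot: [-0.147, 0.989, 0.0, 0.0]
ft_force: [-0.3, 1.2, -0.5]
width: 0.0006
grip_force: 0.0
```

```bash
python3 -c "
from look import *
s=status.read_state(); print(s['time'],np.round(s['ee_pos'],4),np.round(s['joint_positions'],2),s['eef_rot'])"
```

```text
5.25 [0.6031 0.0065 0.5486] [-0.63  0.29  0.71  1.3  -0.19  1.62  1.92] [-1.47299111e-01  9.89091845e-01  3.81924636e-04  3.84324969e-04]
```

{"name": "play_rows", "arguments": {
  "series": [
    [0, 0, 0, 0, 0, 0.28],
    [0, 0, 0, 0, 0, 0.56],
    [0, 0, 0, 0, 0, 0.84],
    [0, 0, 0, 0, 0, 1]
  ]
}}

```text
time: 5.65
ee_pos: [0.6033, 0.0066, 0.5484]
eef_rot: [0.119, 0.993, 0.0, 0.0]
ft_force: [0.3, 0.5, 1.5]
width: 0.0004
grip_force: 0.0
```

{"name": "play_rows", "arguments": {
  "series": [
    [0, 0, 0, 0, 0, 0.28],
    [0, 0, 0, 0, 0, 0.56],
    [0, 0, 0, 0, 0, 0.84],
    [0, 0, 0, 0, 0, 1]
  ]
}}

```text
time: 6.05
ee_pos: [0.6033, 0.0066, 0.5484]
eef_rot: [0.372, 0.928, 0.0, 0.0]
ft_force: [-0.2, -0.0, 0.5]
width: 0.0005
grip_force: 0.0
```

{"name": "play_rows", "arguments": {
  "series": [
    [0, 0, 0, 0, 0, 0.28],
    [0, 0, 0, 0, 0, 0.56],
    [0, 0, 0, 0, 0, 0.84],
    [0, 0, 0, 0, 0, 1]
  ]
}}

```text
time: 6.45
ee_pos: [0.6033, 0.0067, 0.5484]
eef_rot: [0.6, 0.8, 0.0, -0.0]
ft_force: [0.3, 0.5, 0.6]
width: 0.0003
grip_force: 0.0
```

{"name": "play_rows", "arguments": {
  "series": [
    [0, 0, 0, 0, 0, 0.28],
    [0, 0, 0, 0, 0, 0.56],
    [0, 0, 0, 0, 0, 0.84],
    [0, 0, 0, 0, 0, 1],
    [0, 0, 0, 0, 0, 1]
  ]
}}

```text
time: 6.95
ee_pos: [0.6034, 0.0067, 0.5482]
eef_rot: [0.785, 0.62, 0.0, -0.0]
ft_force: [-0.6, 0.7, -0.2]
width: 0.0007
grip_force: 0.0
```

```bash
cat >> look.py <<'E'
def go(target_stand,off=.182,S=None):
    """shares to bring the point `off` ahead of the TCP to a stand point, tool kept"""
    S=np.load('S.npy') if S is None else S; s=status.read_state(); Rm=R.from_quat(s['eef_rot']).as_matrix()
    now=s['ee_pos']+Rm[:,2]*off; d=Rm.T@(tow(np.array(target_stand),S)-now); 
    return np.round(d/.15,3).tolist()
def yawerr():
    S=np.load('S.npy'); Rm=R.from_quat(status.read_state()['eef_rot']).as_matrix()
    return np.degrees(np.arctan2(Rm[1,0],Rm[0,0])-(S[2]+np.pi/2))
E
python3 -c "
from look import *
s=status.read_state(); print(s['time'],np.round(s['ee_pos'],4),np.round(s['joint_positions'],2),s['eef_rot'],yawerr())
print(go([.05,-.113,.26]),go([.05,-.113,.225]),go([.05,-.128,.163]))"
```

```text
6.95 [0.6034 0.0067 0.5482] [-0.86  0.38  1.08  1.31 -0.34  1.64 -0.06] [ 7.84717973e-01  6.19852950e-01  1.27487091e-04 -7.96523379e-05] 1.185531501738687
[-0.876, -0.333, 0.708] [-0.876, -0.333, 0.941] [-0.976, -0.335, 1.355]
```

{"name": "play_rows", "arguments": {
  "series": [
    [-0.3, -0.1, 0.2, 0, 0, 0],
    [-0.6, -0.2, 0.4, 0, 0, 0],
    [-0.88, -0.24, 0.6, 0, 0, 0],
    [-0.88, -0.24, 0.71, 0, 0, 0],
    [-0.88, -0.24, 0.71, 0, 0, 0.04]
  ]
}}

```text
time: 7.45
ee_pos: [0.5366, -0.1156, 0.4397]
eef_rot: [0.791, 0.612, -0.001, -0.002]
ft_force: [0.2, 1.0, -0.3]
width: 0.0004
grip_force: 0.0
```

```bash
python3 -c "
from look import *
s=status.read_state(); print(s['time'],np.round(s['ee_pos'],4),np.round(s['joint_positions'],2),yawerr())
print(go([.064,-.113,.225]),go([.060,-.118,.195]),go([.054,-.126,.168]))
im=save('wrist','w3.png'); S=np.load('S.npy'); p=camera_pose('wrist',s)
q=project([tow(clamp_pt(a,.072,.36,0),S) for a in (.97,0)],p); print(q)
"
```

```text
7.45 [ 0.5366 -0.1156  0.4397] [-0.84  0.25  1.15  1.65 -0.23  1.39  0.09] 0.011974641344468549
[0.018, 0.009, 0.218] [-0.016, -0.017, 0.418] [-0.069, -0.056, 0.598]
[[261.24600732 228.82863894]
 [233.37041553 241.49796053]]
```

View pics/w3.png

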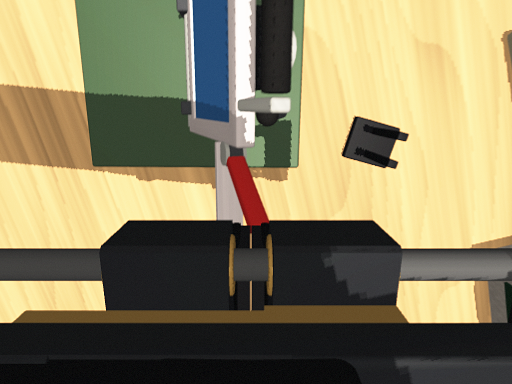

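The view shows the red bar running up to about (262,225), right under the closed fingers, which matches the model's prediction of (261,229). I'll press now.

{"name": "play_rows", "arguments": {
  "series": [
    [0.02, 0.01, 0.13, 0, 0, 0],
    [0.02, 0.01, 0.22, 0, 0, 0],
    [0.0, 0.0, 0.32, 0, 0, 0],
    [-0.02, -0.02, 0.42, 0, 0, 0],
    [-0.04, -0.03, 0.51, 0, 0, 0]
  ]
}}

```text
time: 8.0
ee_pos: [0.5316, -0.1197, 0.3648]
eef_rot: [0.79, 0.613, -0.002, -0.0]
ft_force: [0.4, -1.4, 1.7]
width: 0.0005
grip_force: 0.8
```

{"name": "play_rows", "arguments": {
  "series": [
    [-0.01, -0.01, 0.03, 0, 0, 0],
    [-0.02, -0.02, 0.06, 0, 0, 0],
    [-0.03, -0.02, 0.09, 0, 0, 0],
    [-0.03, -0.02, 0.09, 0, 0, 0]
  ]
}}

```text
time: 8.4
ee_pos: [0.5286, -0.1218, 0.3515]
eef_rot: [0.79, 0.613, 0.0, -0.0]
ft_force: [-0.3, 0.1, 0.7]
width: 0.0003
grip_force: 0.0
```

```bash
python3 -c "
from look import *
s=status.read_state(); Rm=R.from_quat(s['eef_rot']).as_matrix()
print(s['time'],np.round(s['ee_pos'],4),s['ee_pos'][2]-.182,s['ft_force'],go([.054,-.126,.165]),np.round(s['joint_positions'],2))"
```

```text
8.4 [ 0.5286 -0.1218  0.3515] 0.16945521127929358 [-0.30557325  0.0929555   0.66908196] [-0.014, -0.021, 0.03] [-0.79  0.32  1.11  1.8  -0.3   1.22  0.16]
```

{"name": "play_rows", "arguments": {
  "series": [
    [-0.01, -0.02, 0.03, 0, 0, 0],
    [-0.01, -0.02, 0.05, 0, 0, 0],
    [-0.01, -0.02, 0.07, 0, 0, 0],
    [-0.01, -0.02, 0.07, 0, 0, 0]
  ]
}}

```text
time: 8.8
ee_pos: [0.5272, -0.1235, 0.3456]
eef_rot: [0.79, 0.613, 0.003, 0.002]
ft_force: [-3.9, 3.2, 38.1]
width: 0.0002
grip_force: 16.6
```

{"name": "play_rows", "arguments": {
  "series": [
    [0, 0, -0.2, 0, 0, 0],
    [0, 0, -0.5, 0, 0, 0],
    [0, 0, -0.8, 0, 0, 0],
    [0, 0, -0.9, 0, 0, 0],
    [0, 0, -0.9, 0, 0, 0]
  ]
}}

```text
time: 9.3
ee_pos: [0.5255, -0.1231, 0.478]
eef_rot: [0.79, 0.613, 0.002, 0.001]
ft_force: [0.1, 0.9, -0.6]
width: 0.0004
grip_force: 0.0
```

{"name": "play_rows", "arguments": {
  "series": [
    [0.25, 0.2, 0, 0, 0, 0],
    [0.5, 0.4, 0, 0, 0, 0],
    [0.75, 0.47, 0, 0, 0, 0],
    [0.8, 0.47, 0, 0, 0, 0]
  ]
}}

```text
time: 9.7
ee_pos: [0.6255, -0.0187, 0.4727]
eef_rot: [0.788, 0.615, -0.002, -0.001]
ft_force: [0.4, 0.6, -0.6]
width: 0.0007
grip_force: 0.0
```

{"name": "play_rows", "arguments": {
  "series": [
    [0.3, 0, 0, 0, 0, 0],
    [0.6, 0, 0, 0, 0, 0],
    [0.73, 0, 0, 0, 0, 0],
    [0.73, 0, 0, 0, 0, 0]
  ]
}}

```text
time: 10.1
ee_pos: [0.6508, 0.0859, 0.474]
eef_rot: [0.788, 0.615, -0.001, -0.001]
ft_force: [0.1, 0.0, -0.0]
width: 0.0007
grip_force: 0.0
```

```bash
python3 -c "
from look import *
s=status.read_state(); S=np.load('S.npy'); p=camera_pose('wrist',s)
print(s['time'],np.round(s['ee_pos'],4),s['ft_force'],yawerr(),go([.122,.103,.29]),go([.122,.103,.206]),go([.045,.103,.215]),np.round(s['joint_positions'],2))
save('scene','s4.png'); 
b=cv2.imread('pics/s4.png')[150:260,170:300]; 
print(project([tow(clamp_pt(a,.072,.36,0),S) for a in (0,.97)],camera_pose('scene'))-[170,150])
cv2.imwrite('pics/s4c.png',cv2.resize(b,(0,0),fx=5,fy=5,interpolation=cv2.INTER_CUBIC))
"
```

```text
10.1 [0.6508 0.0859 0.474 ] [ 0.11255204  0.01445341 -0.01390847] 0.4997895385842647 [-0.031, -0.005, 0.013] [-0.03, -0.004, 0.573] [-0.026, -0.517, 0.515] [-0.86  0.54  1.03  1.3  -0.46  1.55 -0.14]
[[30.18643803 66.8000934 ]
 [39.97184563 56.29062109]]
```

View pics/s4c.png

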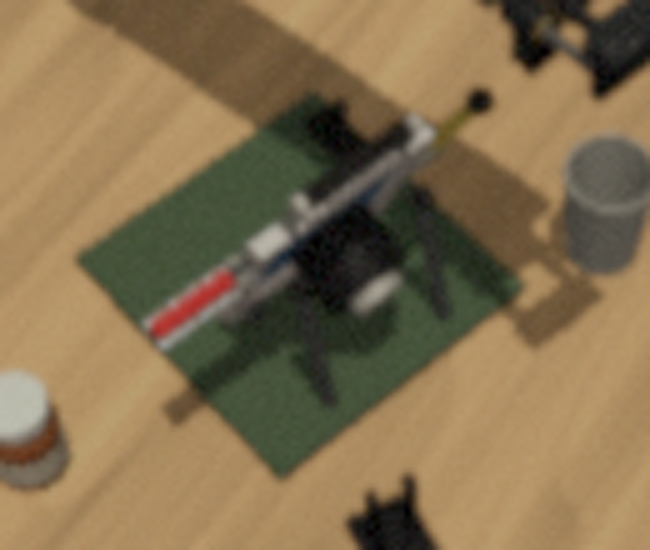

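The clamp bar lies flat on its wing: its end is at (155,330) in the crop, which matches the predicted down position. Next is the kickstand.

{"name": "play_rows", "arguments": {
  "series": [
    [-0.03, 0, 0.2, 0, 0, 0],
    [-0.03, 0, 0.4, 0, 0, 0],
    [-0.03, 0, 0.57, 0, 0, 0],
    [-0.03, 0, 0.57, 0, 0, 0]
  ]
}}

```text
time: 10.55
ee_pos: [0.6481, 0.0758, 0.3872]
eef_rot: [0.791, 0.612, -0.002, -0.001]
ft_force: [-0.1, 1.3, 0.2]
width: 0.0003
grip_force: 0.0
```

{"name": "play_rows", "arguments": {
  "series": [
    [0, -0.12, 0, 0, 0, 0],
    [0, -0.26, 0, 0, 0, 0],
    [0, -0.4, -0.02, 0, 0, 0],
    [0, -0.55, -0.02, 0, 0, 0],
    [0, -0.68, 0, 0, 0, 0]
  ]
}}

```text
time: 11.05
ee_pos: [0.55, 0.1013, 0.392]
eef_rot: [0.791, 0.612, 0.001, -0.0]
ft_force: [0.8, -0.3, 0.3]
width: 0.0006
grip_force: 0.1
```

```bash
python3 -c "
from look import *
s=status.read_state(); S=np.load('S.npy')
print(s['time'],s['ft_force'],yawerr(),go([.02,.103,.206]),go([-.02,.103,.20]),go([-.055,.103,.175]),np.round(s['joint_positions'],2))"
```

```text
11.05 [ 0.77194393 -0.31851661  0.28347267] 0.07680086229589245 [0.036, -0.013, 0.027] [0.036, -0.28, 0.067] [0.036, -0.513, 0.233] [-1.19  0.33  1.13  1.7  -0.31  1.31 -0.24]
```

{"name": "play_rows", "arguments": {
  "series": [
    [0.02, -0.1, 0.02, 0, 0, 0],
    [0.04, -0.2, 0.04, 0, 0, 0],
    [0.04, -0.3, 0.09, 0, 0, 0],
    [0.04, -0.42, 0.16, 0, 0, 0],
    [0.04, -0.52, 0.24, 0, 0, 0]
  ]
}}

```text
time: 11.55
ee_pos: [0.4763, 0.1266, 0.3551]
eef_rot: [0.791, 0.612, 0.001, -0.001]
ft_force: [0.2, -1.1, 0.1]
width: 0.0009
grip_force: 0.0
```

{"name": "play_rows", "arguments": {
  "series": [
    [0.02, -0.05, 0, 0, 0, 0],
    [0.04, -0.1, 0, 0, 0, 0],
    [0.04, -0.1, 0, 0, 0, 0],
    [0.04, -0.1, 0, 0, 0, 0],
    [0.04, -0.1, 0, 0, 0, 0]
  ]
}}

```text
time: 12.05
ee_pos: [0.4639, 0.1368, 0.355]
eef_rot: [0.79, 0.613, 0.0, -0.0]
ft_force: [1.0, -0.3, -0.4]
width: 0.0003
grip_force: 0.0
```

```bash
python3 -c "
from look import *
s=status.read_state(); S=np.load('S.npy')
print(s['time'],s['ft_force'],yawerr(),go([-.07,.108,.16]),go([-.07,.108,.067]),np.round(s['joint_positions'],2))
im=save('scene','s5.png'); b=im[150:260,170:300]
print(5*(project([tow(leg_pt(a,.36),S) for a in (0,1,1.5,2,2.54)],camera_pose('scene'))-[170,150]))
print([(np.round(d['point'],3).tolist(),round(d['conf'],2)) for d in spotter.boxes_of('scene','leg')])
cv2.imwrite('pics/s5c.png',cv2.resize(b,(0,0),fx=5,fy=5,interpolation=cv2.INTER_CUBIC))
"
```

```text
12.05 [ 0.96594595 -0.28322006 -0.37787433] 0.12983446483590103 [-0.015, 0.003, 0.087] [-0.015, 0.003, 0.707] [-1.55  0.05  1.22  1.94 -0.05  1.19 -0.56]
[[477.44768909 100.79711493]
 [371.1847573   12.78428018]
 [336.87822548  17.36293604]
 [326.52542429  51.90480168]
 [342.17663338 110.62194891]]
[]
```

View pics/s5c.png

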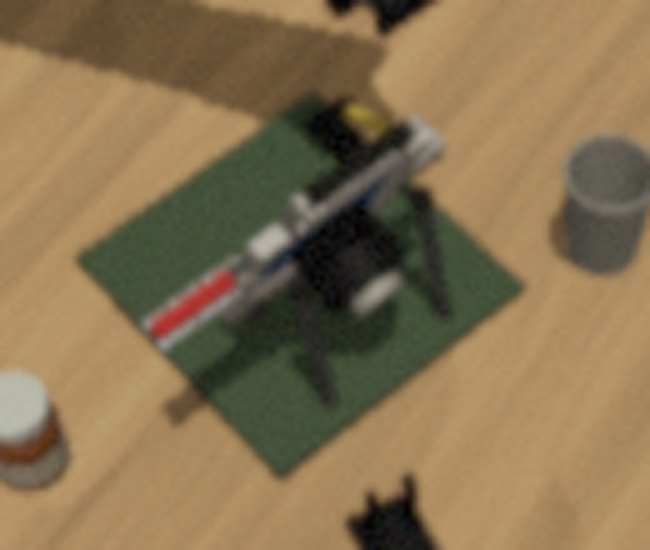

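The leg's yellow segment now shows at about (365,118) in the crop, so it lies forward and down by the lip. I'll check its angle numerically with the wrist camera, after backing away upwards.

{"name": "play_rows", "arguments": {
  "series": [
    [-0.1, 0, -0.3, 0, 0, 0],
    [-0.2, 0.1, -0.6, 0, 0, 0],
    [-0.3, 0.3, -0.8, 0, 0, 0],
    [-0.4, 0.5, -0.9, 0, 0, 0],
    [-0.4, 0.5, -0.9, 0, 0, 0]
  ]
}}

```text
time: 12.65
ee_pos: [0.5228, 0.0605, 0.4914]
eef_rot: [0.79, 0.613, 0.001, 0.001]
ft_force: [-1.2, -0.0, -0.2]
width: 0.0008
grip_force: 0.0
```

```bash
python3 -c "
from look import *
s=status.read_state(); S=np.load('S.npy'); p=camera_pose('wrist',s)
print(s['time'],yawerr(),go([.0757,0,.29],.1635),np.round(s['joint_positions'],2))
im=save('wrist','w6.png')
for a in (2.1,2.3,2.4,2.54): print(a,project([tow(leg_pt(a,.36,l),S) for l in (0,.06,.113)],p).round(0).tolist())
h=cv2.cvtColor(im,cv2.COLOR_BGR2HSV); m=(h[...,0]>20)&(h[...,0]<32)&(h[...,1]>200); 
q=project([tow(leg_pt(2.54,.36,.06),S)],p)[0]; v,u=np.nonzero(m); k=np.hypot(u-q[0],v-q[1])<60
print(k.sum(),u[k].min(),u[k].max(),v[k].min(),v[k].max(),u[k].mean(),v[k].mean())
"
```

```text
12.65 0.23601975817958876 [-0.342, 0.461, 0.255] [-1.38  0.14  1.32  1.63 -0.14  1.48 -0.3 ]
2.1 [[273.0, 122.0], [216.0, 121.0], [166.0, 121.0]]
2.3 [[273.0, 122.0], [219.0, 121.0], [174.0, 120.0]]
2.4 [[273.0, 122.0], [221.0, 121.0], [179.0, 120.0]]
2.54 [[273.0, 122.0], [225.0, 120.0], [187.0, 119.0]]Traceback (most recent call last):
  File "<string>", line 9, in <module>
    print(k.sum(),u[k].min(),u[k].max(),v[k].min(),v[k].max(),u[k].mean(),v[k].mean())
                  ~~~~~~~~^^
    return umr_minimum(a, axis, None, out, keepdims, initial, where)
ValueError: zero-size array to reduction operation minimum which has no identity
```

View pics/w6.png

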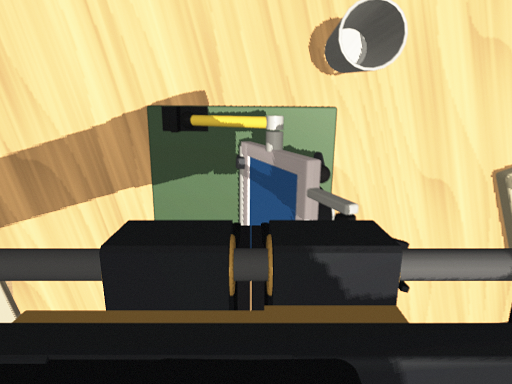

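The leg lies fully down: its yellow end is at (192,120) and the ball at about (185,119), against a prediction of (187,119) for 2.54 rad. Next is the rod.

{"name": "play_rows", "arguments": {
  "series": [
    [-0.1, 0.2, 0, 0, 0, 0],
    [-0.2, 0.35, 0, 0, 0, 0],
    [-0.34, 0.46, 0.1, 0, 0, 0],
    [-0.34, 0.46, 0.25, 0, 0, 0],
    [-0.34, 0.46, 0.25, 0, 0, 0]
  ],
  "fingers": 1,
  "squeeze": 25
}}

```text
time: 13.2
ee_pos: [0.5747, -0.0063, 0.4497]
eef_rot: [0.791, 0.612, -0.002, -0.001]
ft_force: [0.0, 0.1, -0.0]
width: 0.0324
grip_force: 0.0
```

```bash
python3 -c "
from look import *
s=status.read_state()
print(s['time'],s['width'],yawerr(),go([.0757,0,.2312],.1635),np.round(s['joint_positions'],2))"
```

```text
13.2 0.032410839278735865 0.0584730056293289 [0.006, 0.026, 0.366] [-1.    0.37  1.2   1.57 -0.34  1.44 -0.03]
```

Waiting for the fingers to open, then going down and closing.

{"name": "play_rows", "arguments": {
  "series": [
    [0, 0.02, 0, 0, 0, 0],
    [0, 0.02, 0, 0, 0, 0],
    [0, 0.02, 0, 0, 0, 0],
    [0, 0.02, 0, 0, 0, 0],
    [0, 0.02, 0.05, 0, 0, 0]
  ]
}}

```text
time: 13.7
ee_pos: [0.5785, -0.0062, 0.4455]
eef_rot: [0.79, 0.613, 0.001, 0.0]
ft_force: [0.5, -0.3, -0.7]
width: 0.0727
grip_force: 0.0
```

{"name": "play_rows", "arguments": {
  "series": [
    [0, 0, 0.1, 0, 0, 0],
    [0, 0, 0.2, 0, 0, 0],
    [0, 0, 0.28, 0, 0, 0],
    [0, 0, 0.32, 0, 0, 0],
    [0, 0, 0.32, 0, 0, 0]
  ]
}}

```text
time: 14.2
ee_pos: [0.5781, -0.0062, 0.3956]
eef_rot: [0.79, 0.613, -0.001, -0.0]
ft_force: [0.2, -0.4, 0.2]
width: 0.0869
grip_force: 0.0
```

```bash
python3 -c "
from look import *
s=status.read_state()
print(s['time'],s['width'],s['ft_force'],yawerr(),go([.0757,0,.2312],.1635),np.round(s['joint_positions'],2))"
```

```text
14.2 0.08690910928833341 [ 0.1610211  -0.37567833  0.18092596] 0.20000561206077228 [-0.002, -0.0, 0.006] [-0.97  0.41  1.16  1.65 -0.39  1.34  0.  ]
```

{"name": "play_rows", "arguments": {
  "series": [
    [0, 0, 0, 0, 0, 0],
    [0, 0, 0, 0, 0, 0],
    [0, 0, 0, 0, 0, 0],
    [0, 0, 0, 0, 0, 0],
    [0, 0, 0, 0, 0, 0]
  ],
  "fingers": -1
}}

```text
time: 14.7
ee_pos: [0.5783, -0.0063, 0.3968]
eef_rot: [0.79, 0.613, 0.0, -0.0]
ft_force: [-0.3, 0.4, -0.6]
width: 0.0552
grip_force: 0.0
```

{"name": "play_rows", "arguments": {
  "series": [
    [0, 0, 0, 0, 0, 0],
    [0, 0, 0, 0, 0, 0],
    [0, 0, 0, 0, 0, 0],
    [0, 0, 0, 0, 0, 0],
    [0, 0, 0, 0, 0, 0]
  ]
}}

```text
time: 15.2
ee_pos: [0.578, -0.0062, 0.3965]
eef_rot: [0.79, 0.613, -0.0, -0.001]
ft_force: [-10.2, 3.3, 6.3]
width: 0.0153
grip_force: 25.5
```

```bash
python3 -c "
from look import *
s=status.read_state()
print(s['time'],s['width'],s['grip_force'],s['ft_force'])
for l in (.36,.3,.24,.18,.12,.06,.0): print(l,go(fr([0,0,.215],l),.1635))"
```

```text
15.2 0.015278842321561468 25.496710538864136 [-10.15077801   3.25483283   6.33504884]
0.36 [-0.002, 0.0, 0.012]
0.3 [-0.002, -0.081, -0.016]
0.24 [-0.002, -0.164, -0.039]
0.18 [-0.002, -0.248, -0.056]
0.12 [-0.001, -0.333, -0.069]
0.06 [-0.001, -0.419, -0.077]
0.0 [-0.001, -0.505, -0.079]
```

{"name": "play_rows", "arguments": {
  "series": [
    [0, -0.04, -0.014, 0, 0, 0],
    [0, -0.08, -0.027, 0, 0, 0],
    [0, -0.12, -0.04, 0, 0, 0],
    [0, -0.164, -0.05, 0, 0, 0],
    [0, -0.2, -0.058, 0, 0, 0]
  ]
}}

```text
time: 15.7
ee_pos: [0.5486, 0.0014, 0.4055]
eef_rot: [0.79, 0.613, 0.0, -0.0]
ft_force: [1.4, 0.7, -1.4]
width: 0.0152
grip_force: 25.0
```

```bash
python3 -c "
from look import *
s=status.read_state()
print(s['time'],s['width'],s['grip_force'],s['ft_force'])
for l in (.24,.18,.12,.06,.0): print(l,go(fr([0,0,.215],l),.1635))"
```

```text
15.7 0.015187622054090853 24.99709188938141 [ 1.36189387  0.73725451 -1.42629949]
0.24 [-0.003, 0.037, 0.021]
0.18 [-0.002, -0.047, 0.003]
0.12 [-0.002, -0.132, -0.01]
0.06 [-0.002, -0.218, -0.018]
0.0 [-0.001, -0.304, -0.02]
```

{"name": "play_rows", "arguments": {
  "series": [
    [0, -0.06, -0.013, 0, 0, 0],
    [0, -0.12, -0.021, 0, 0, 0],
    [0, -0.18, -0.026, 0, 0, 0],
    [0, -0.24, -0.03, 0, 0, 0],
    [0, -0.285, -0.032, 0, 0, 0]
  ]
}}

```text
time: 16.2
ee_pos: [0.5074, 0.012, 0.4103]
eef_rot: [0.79, 0.613, 0.001, -0.0]
ft_force: [1.1, 2.4, 1.1]
width: 0.0155
grip_force: 25.0
```

{"name": "play_rows", "arguments": {
  "series": [
    [0, -0.01, 0, 0, 0, 0],
    [0, -0.02, 0, 0, 0, 0],
    [0, -0.02, 0, 0, 0, 0],
    [0, -0.02, 0, 0, 0, 0],
    [0, -0.02, 0, 0, 0, 0]
  ]
}}

```text
time: 16.7
ee_pos: [0.5052, 0.0128, 0.4103]
eef_rot: [0.79, 0.613, 0.0, 0.0]
ft_force: [2.2, 4.6, 2.1]
width: 0.0153
grip_force: 25.0
```

```bash
python3 -c "
from look import *
s=status.read_state(); S=np.load('S.npy')
print(s['time'],s['width'],s['grip_force'],s['ft_force'],go(fr([0,0,.215],0),.1635))
im=save('scene','s7.png'); b=im[140:260,170:300]; P=camera_pose('scene')
pr=lambda q:(5*(project([tow(x,S) for x in q],P)-[170,140])).round().tolist()
for l in (-.1,0,.1): print(l,pr([clamp_pt(0,.072,l,0),clamp_pt(0,.0,l,0),fr([0,.048,.223],l),leg_pt(2.54,l)]))
cv2.imwrite('pics/s7c.png',cv2.resize(b,(0,0),fx=5,fy=5,interpolation=cv2.INTER_CUBIC))
"
```

```text
16.7 0.015325733994377139 24.99861627817154 [2.15155138 4.55134078 2.11072902] [-0.003, -0.005, 0.012]
-0.1 [[92.0, 317.0], [178.0, 256.0], [312.0, 68.0], [340.0, 182.0]]
0 [[104.0, 329.0], [190.0, 268.0], [333.0, 86.0], [339.0, 177.0]]
0.1 [[117.0, 343.0], [203.0, 282.0], [356.0, 107.0], [339.0, 171.0]]
```

View pics/s7c.png

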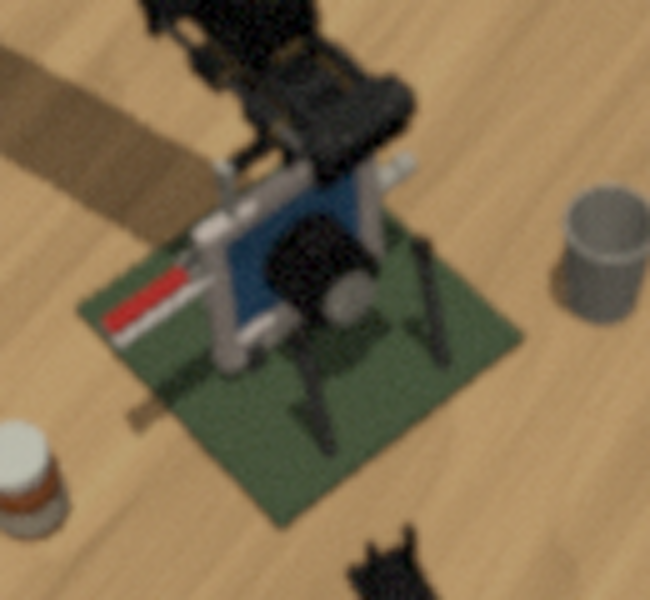

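The frame is upright and held: the red bar's end is at (106,325), against a prediction of (104,329) for 0 rad. The clamp is down, the grip is 25 N, and the bystanders haven't moved. Handing in.

```bash
python3 -c "
from look import *
print(job.close_job())"
```

```text
the job is handed in; nothing more can be done
None
```

The job is handed in at about 17 s of the 54 s allowed: clamp pressed down, kickstand flipped fully down, and the frame held upright by the rod with a 25 N grip (the hand-in call returned no verdict).

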